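# Load the sample bottle from the partitioned carton into the scanner's gated vee clamp

## Robot

A 6-joint arm with a two-finger parallel gripper is mounted at the origin on the work surface. World frame = base frame: x ahead of the robot, y to its left, z up, the work surface at z = 0. Lengths are in mm, angles in rad, forces in N, time in s.
With the tool pointing down it reaches from about 300 to 775 mm from the base axis. Payload 14.6 kg.
Tool frame: the origin (TCP) lies midway between the tips of the shut fingers; the grasp point (between the pads) lies 19 mm behind it (manip.hold_point_z is the distance from the TCP to the grasp point, in mm); z points along the fingers, y is the direction in which the jaws open and shut (so a half turn about z gives the same grasp; the last joint's range is limited). The gripper opens to 94 mm and grips with 3 to 60 N. Pads are 16 mm wide; open, the fingers measure 119 mm over their backs; the gripper's body (75 mm by 177 mm) begins 78 mm behind the grasp point.
Start: joints at [1.266, 0.3, 1.521, -0, 1.321, -0.067], TCP at [129.559, 534.513, 205.446] pointing down, gripper open.
Joint ranges: [-3.03, 3.03], [-0.79, 2.21], [0.23, 2.52], [-1.04, 4.18], [0, 3.07], [-2.55, 2.55]. Speed limits (rad/s): [2.22, 2.22, 2.57, 3.14, 3.14, 3.14].

## Interface

Orientations are given as [roll, pitch, yaw] about the fixed x, y, z axes, in that order (R = Rz(yaw) Ry(pitch) Rx(roll)).
In Python, from cell import manip gives the robot as it stands.
- The arm moves only by the shell command python3 -m crank 'ROWS' [OPENING] [FORCE]. ROWS is JSON, a list of rows, each an object with "offset": the shift along the world's x, y, z in m, a list of three; "spin": the turn about the world's z in degrees. In form: [{"offset": [dx, dy, dz], "spin": spin}, ...]. A call has exactly 8 rows; each row is the pose to reach, as a shift and turn from the pose measured when the call began; what a row does not reach only later rows make up. A row lasts 1/12 s, in which the tool goes at most 41.7 mm and 7.16 degrees, less where a joint would pass 70% of its speed; a pose out of reach is approached as far as the arm can. A call with a gripper value outside its range is refused whole. OPENING is the opening, from 0 (shut) to 1 (fully open), set as the call begins (- or left out, the last holds). The fingers move at their own pace and stop on an object; FORCE is the grip in N (left out, the last holds). Time passes only in rows, so rows that repeat a pose let the fingers close, or fill a call up. It gives the time, the measured TCP pose, the force and the opening at its end, in the units of the state.
- manip.read_state(): the state, without advancing time (a new reading comes with each control period).
- manip.camera(name): name is "scene" or "side" or "wrist"; returns a dict with "pixels" (384x512x3 uint8, red, green, blue), "fx", "fy", "cx", "cy" (pixels), "extrinsics" (4x4, takes a point from world to camera coordinates); the wrist camera has in their place "hand_eye" (4x4, takes a point from camera to tool coordinates, whose origin is the TCP and whose axes are the flange's). Camera axes: x right, y down, z forward; pixel columns grow to the right and rows downward; lengths in mm; the calibration is good to about 2 mm. A picture is of the moment at which its call begins: read the wrist's pose just before it. There is no depth.
- manip.sign_off(): hands the job in, once; it reports no verdict.
Trained networks look in a picture, given as the dict that the camera call returned (one of the last four; its "shot" number tells which), for a name from the list of things; names that differ only in an ending like _2 or _b are one class to them, and where a whole thing is asked for, a point or a joint stands for the part that bears it (a point fixed in the world has none). Each returns a list of dicts, best first, with "conf" (0 to 1); they miss things now and then, are a little off and sometimes report something else, mostly with a low value. They report only what shows in the picture. A call takes as long as a camera call. They do not tell look-alikes from the thing itself.
- manip.search_frame(picture, name): "location" ([x, y, z] in mm, in world coordinates, good to about 4 mm: the middle of the surface that is visible of it).
- manip.masks_of(picture, name): "mask" (384x512 bool, what is visible of it).
The state is a dict: "clock": time; "joints": joint angles; "qd": joint speeds; "effort": joint torques, N m; "eef_pos": TCP position; "eef_rot": TCP orientation; "wrist_force": force on the tool from outside, world axes, zero at the start; "moment": the same for the moment, N m; "finger_gap": finger opening in mm.
Only numpy, scipy, OpenCV 4.12 (cv2) and the standard library are available. Lean on these libraries where they do the work, as an engineer would, in place of code of your own. Each camera call takes 0.05 s, during which the arm holds its last target. There are 200 camera calls.

## Task

Load the next sample on the terahertz scanner: swing the gate of the sample clamp wide open, lift the narrow-necked capped bottle out of the tilted, partitioned carton and stand it upright on the stage's carriage plate, in the vee. Then close the gate fully, so that its pad holds the bottle in the vee, and let go of everything. Leave the other samples in their cells and do not push about, tip or knock over the other things on the table.

Things in the scene. Friction and masses are not known exactly. Their poses are not given: they have to be found in the camera images.
- bottle: The sample to load: white capped bottle, 0.11 to 0.23 kg, 130 tall: body diameter 48 up to 80, shoulder tapering to 25 at 94, knurled cap diameter 30 from 97 to 130 (the only narrow top in the carton). Origin: centre of its underside; z along its axis to the cap. Starts in any cell of the carton's far row, tilted with it, resting on the low side of its cell, cap top about 12 below the rim.
- carton: Open brown carton fixed on a sloping stand, left or right of the robot (the stage on the other side); its mouth leans 25 degrees (0.436 rad) to the robot side. Origin: on the table under the stand; body frame level: x away from the robot side, y along the rows, z up. Two rows of three cells, each 86 along y, 62 across, 142 deep; columns at y = -90, 0, 90. Walls 4 thick, dividers 15 below the rim.
- carton_mouth (a point): Centre of the carton's mouth, in the plane of the rim; the far rim is 29 higher, the near rim 29 lower. Outside, the carton measures 274 along y by 136; its flaps are folded down outside and reach about 20 out from the walls.
- jar: Another sample, leave in its cell: straight-sided white jar with a lid as wide as itself, diameter 48, 118 tall, in the far row. Origin: centre of its underside, z along its axis.
- tube: Another sample, leave in its cell: grey pipe section open at both ends, diameter 48, 130 long, in the far row. Origin: centre of its lower end, z along its axis.
- short_tube: Another sample, leave in its cell: grey pipe section, diameter 48, 120 long, in the near row. Origin: centre of its lower end.
- bar: Another sample, leave in its cell: white square bar 44 x 44, 126 long, in the near row. Origin: centre of its lower end (2 off centre).
- small_jar: Another sample, leave in its cell: straight-sided white jar, diameter 48, 108 tall, in the near row. Origin: centre of its underside.
- stage: Fixed linear stage: black bed 360 long (along its y), 92 wide, 30 high, steel guides, end blocks up to 62 high, motor 57 square at its +y end up to 87 high. Origin: on the table under the middle of the bed; x away from the robot side. It carries the carriage, which its lead screw holds: it does not slide under hand forces and stands up to 40 either way along the bed.
- nest (a point): Where the bottle's underside centre must end: on top of the carriage plate (aluminium, 120 x 120, top 56 above the table), on the axis of a diameter-48 bottle pressed into the vee. Axes as the stage's. The vee, two black upright jaws at 90 degrees, 70 tall, opens to -x; jaws and their back block lie at x = 3 to 57, y = -37 to 37.
- gate (a joint): Gate angle, rad: 0 across the mouth of the vee, growing as it swings out to the robot side (clockwise from above), to 1.9. Level aluminium arm, 10 thick, 28 to 44 above the plate, on an upright hinge. Starts at 0 to 0.2. Stiff: stays where left, about 1 N at the knob moves it. On a seated bottle its rubber pad stops at about 0.03 (fully closed); it can push the bottle the last few mm into the vee.
- gate_hinge (a point): On the gate's hinge axis, at mid height of the arm (36 above the plate); 34 towards -x and 48 towards +y of the nest. The hinge block is 22 square.
- gate_knob (a point): On the axis of the gate's knob, to push or pinch from above: upright black cylinder, diameter 14, from 54 to 94 above the plate (this point at 78), on the arm's free end, 123 from the hinge axis. At gate angle a it lies, from the hinge, at -123 sin a in x and -123 cos a in y of the stage's axes.
- head: Terahertz head on a fixed steel post between carton and stage, an obstacle: base 50 square, post diameter 25, on top a level aluminium barrel diameter 39, 66 long (along y, 79 with its nose); top at 256. Origin: centre of the base's underside.
- duster: Bystander: upright air-duster can, diameter 52, 165 tall. Origin: centre of its underside.
- driver: Bystander: screwdriver, 170 long, lying along its x. Origin under its middle.
- caliper: Bystander: digital caliper lying flat along its x, 190 long, 12 high. Origin near the middle of its underside.
- pedestal: Bystander: upright steel pedestal post, diameter 25 (foot 32), 100 tall, beyond the head. Origin: centre of its underside.
- case: Bystander: flat black optics case, 90 x 120 x 26, at the far left. Origin: centre of its underside.
- foam: Bystander: white foam block, 80 x 150 x 70, at the far right. Origin: centre of its underside.
Not all that is in view belongs to the job. What is shaped like the bottle but blue or purple is not meant.

How it is judged (in metres and radians):
On the way, in this order (a step that is already met when the one before it is completed fails the run):
1. the gate is swung open (beyond 0.6 rad) (value of joint gate above 0.6 rad), for 0.1 s.
2. the bottle stands upright on the carriage plate in the vee (within 12 mm of the nest), the gate still open (beyond 0.25 rad) (horizontal distance between bottle and nest below 0.012 m and z of bottle in the frame of nest between -0.006 and 0.006 m and angle between bottle's own z axis and vertical below 0.08 rad and value of joint gate above 0.25 rad), for 0.2 s.
At the end, for the whole second after the job is handed in: The bottle stands still and upright (within 0.08 rad) on the carriage plate (within 6 mm in height), its axis within 6 mm of the nest, and the gate is closed on it (below 0.10 rad) (horizontal distance between bottle and nest below 0.006 m and z of bottle in the frame of nest between -0.006 and 0.006 m and angle between bottle's own z axis and vertical below 0.08 rad and value of joint gate below 0.1 rad and linear speed of bottle below 0.02 m/s); the robot touches nothing.
It fails at once if another sample moved more than 60 mm from its start (out of its cell) (distance of any of jar, tube, short_tube, bar, small_jar from where it was at the start of the episode above 0.06 m).
It fails at once if a bystander on the table moved more than 30 mm (distance of any of duster, driver, caliper, pedestal, case, foam from where it was at the start of the episode above 0.03 m).
It fails at once if the duster can, pedestal or foam block tipped by more than 0.35 rad (angle between any of duster, pedestal, foam's own z axis and vertical above 0.35 rad).
It also fails if it takes over 72 s, if anything falls off the work surface, if the arm or the gripper's body presses on something with over 40 N, if the wrist force passes 120 N, or if a joint passes its speed limit or range.

## Working session

There is one attempt and no reset: what is moved stays moved. The work goes in short steps, Python scripts to look and compute and a shell command to move; the robot and the scene stay as the last step left them, time stands still between calls to the robot, and variables do not carry over. Pictures are saved under pics/ and viewed, about 8 in all and at most 12, crops included, and the job is handed in when it is done.

```bash
mkdir -p pics; cat > h.py <<'E'
import numpy as np, cv2
from cell import manip
from scipy.spatial.transform import Rotation as R
def look(cam,names,save=None):
    s=manip.read_state(); p=manip.camera(cam); out={}
    if save: cv2.imwrite('pics/'+save,p['pixels'][:,:,::-1])
    for n in names:
        r=manip.search_frame(p,n)
        print(cam,n,[(np.round(d['location']).astype(int).tolist(),round(d['conf'],2)) for d in r[:3]])
    return s,p
E
python3 - <<'E'
from h import *
s,p=look('scene',['bottle','carton','jar','tube','stage','nest','gate','gate_knob','gate_hinge','head'],'a.png')
s,q=look('side',['bottle','carton','jar','stage','nest','gate_knob','gate_hinge','head','duster','carton_mouth'],'b.png')
cv2.imwrite('pics/ab.png',cv2.resize(np.vstack([p['pixels'],q['pixels']])[:,:,::-1],None,fx=.78,fy=.78))
print(s['clock'],s['eef_pos'],s['eef_rot'])
E
```

```text
scene bottle [([571, 515, 40], 0.77), ([732, 424, 45], 0.77), ([198, 360, 38], 0.67)]
scene carton [([549, 296, 149], 0.72), ([336, -263, 4], 0.46)]
scene jar []
scene tube [([497, 253, 172], 0.79)]
scene stage [([580, -228, 54], 0.84)]
scene nest [([583, -244, 87], 0.68), ([521, 347, 171], 0.38)]
scene gate [([527, -262, 101], 0.76), ([734, -36, 57], 0.32)]
scene gate_knob [([524, -264, 101], 0.57)]
scene gate_hinge [([521, -264, 98], 0.56)]
scene head [([641, 7, 173], 0.71)]
side bottle [([721, 435, 40], 0.71), ([558, 523, 42], 0.63), ([510, 252, 170], 0.63)]
side carton [([490, 306, 148], 0.63), ([760, 218, 26], 0.62)]
side jar [([491, 305, 150], 0.58), ([522, 352, 168], 0.51)]
side stage [([549, -216, 55], 0.83)]
side nest [([562, -239, 66], 0.94)]
side gate_knob [([520, -270, 94], 0.57)]
side gate_hinge [([517, -267, 102], 0.44)]
side head [([624, 15, 199], 0.85), ([522, 352, 169], 0.32)]
side duster [([396, 58, 98], 0.64)]
side carton_mouth [([492, 302, 155], 0.55), ([469, 344, 134], 0.38)]
0.55 [129.56025583 534.52233488 205.44930526] [3.14158837e+00 3.94953187e-06 2.90382505e+00]
```

View pics/a.png

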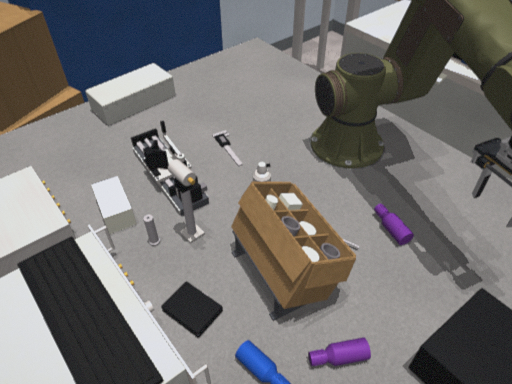

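View pics/b.png

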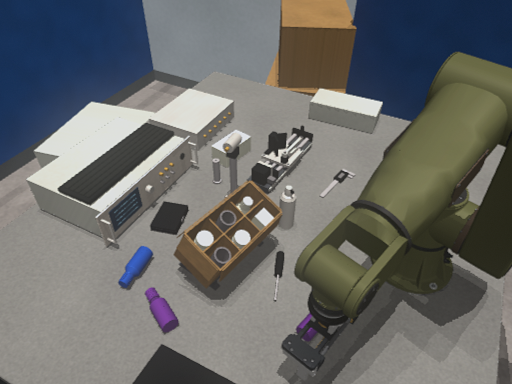

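The scene view shows the carton on the left of the robot and the stage on the right. The bottle candidates are the blue one at (262,362), purple ones at (340,352) and (393,224), and a small white top in the carton's far row at scene (271,202) / side (248,202). Only that last one is white with a narrow top. I'll enlarge it to confirm while the arm goes above the stage.

```bash
python3 -m crank '[{"offset":[0,0,0.03],"spin":0},{"offset":[0,0,0.07],"spin":0},{"offset":[0,0,0.11],"spin":0},{"offset":[0,0,0.15],"spin":0},{"offset":[0.01,-0.025,0.175],"spin":0},{"offset":[0.027,-0.06,0.19],"spin":0},{"offset":[0.045,-0.095,0.19],"spin":0},{"offset":[0.062,-0.13,0.19],"spin":0}]' - 10
python3 -m crank '[{"offset":[0.015,-0.036,0],"spin":0},{"offset":[0.03,-0.072,0],"spin":0},{"offset":[0.045,-0.108,0],"spin":0},{"offset":[0.06,-0.144,0],"spin":0},{"offset":[0.075,-0.18,0],"spin":0},{"offset":[0.09,-0.216,0],"spin":0},{"offset":[0.105,-0.252,0],"spin":0},{"offset":[0.12,-0.288,0],"spin":0}]'
python3 -m crank '[{"offset":[0.015,-0.036,0],"spin":0},{"offset":[0.03,-0.072,0],"spin":0},{"offset":[0.045,-0.108,0],"spin":0},{"offset":[0.06,-0.144,0],"spin":0},{"offset":[0.075,-0.18,0],"spin":0},{"offset":[0.09,-0.216,0],"spin":0},{"offset":[0.105,-0.252,0],"spin":0},{"offset":[0.12,-0.288,0],"spin":0}]'
python3 - <<'E'
from h import *
s,p=look('wrist',['stage','nest','gate','gate_knob','gate_hinge'],'w1.png')
print(s['clock'],s['eef_pos'],s['eef_rot'],s['joints'],p['hand_eye'].round(2).tolist(),p['fx'],p['cx'],p['cy'])
a=cv2.imread('pics/a.png')[170:310,220:365];b=cv2.imread('pics/b.png')[175:290,170:290]
f=lambda i:cv2.resize(i,(400,380),interpolation=cv2.INTER_CUBIC)
cv2.imwrite('pics/c1.png',np.hstack([f(a),f(b)]))
E
```

```text
clock: 1.77
eef_pos: [191.9, 403.1, 396.1]
eef_rot: [3.14, 0.001, 2.905]
wrist_force: [0.4, 0.2, -1.2]
finger_gap: 94.2
clock: 2.43
eef_pos: [311.8, 113.3, 396.4]
eef_rot: [3.14, 0.002, 2.905]
wrist_force: [0.6, 0.8, 0.1]
finger_gap: 94.2
clock: 3.1
eef_pos: [432.1, -176.9, 396.5]
eef_rot: [3.14, 0.002, 2.905]
wrist_force: [0.8, 0.5, 0.9]
finger_gap: 93.9
wrist stage []
wrist nest [([559, -251, 57], 0.86)]
wrist gate [([520, -250, 96], 0.69), ([726, -204, 44], 0.63)]
wrist gate_knob [([524, -255, 103], 0.64)]
wrist gate_hinge [([518, -254, 95], 0.69), ([404, 27, 126], 0.66)]
3.1 [ 432.06721725 -176.85196568  396.50190294] [3.13961153e+00 2.05011438e-03 2.90452896e+00] [-0.46838263  0.03803547  1.39254495  0.00242162  1.70947051 -1.80178071] [[0.0, -0.96, -0.27, 77.25], [1.0, 0.0, -0.0, 0.12], [0.0, -0.27, 0.96, -179.37], [0.0, 0.0, 0.0, 1.0]] 343.18092628692114 247.25955940366154 190.3812835754147
```

View pics/c1.png

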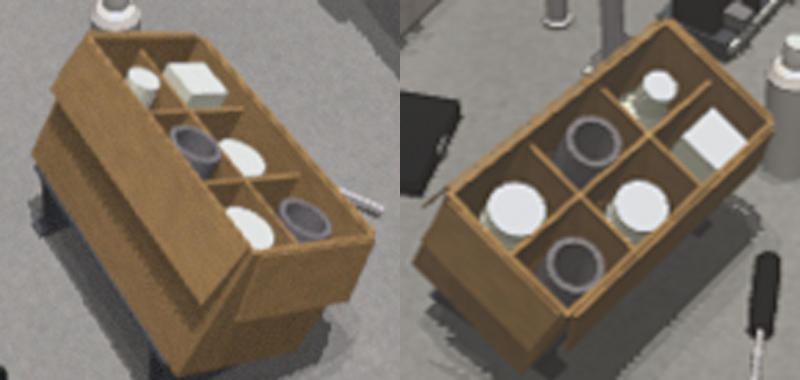

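View pics/w1.png

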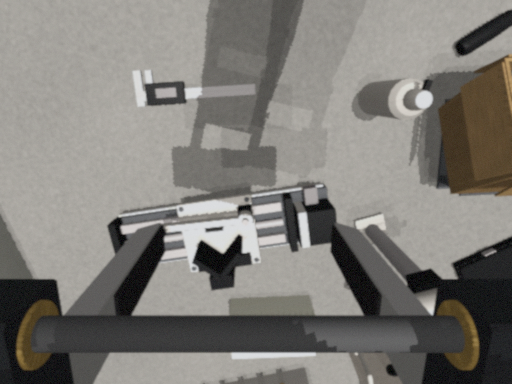

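The left crop shows a narrow capped neck with a shoulder at (143,85), in the right crop at (660,87). It sits in the far row, in the end cell nearest the stage, and everything else in the carton is straight-sided, so that is the bottle. The wrist view has the vee at (220,255), the motor at (312,220) and the gate near (215,205); I'll enlarge that part.

```bash
python3 - <<'E'
import cv2
a=cv2.imread('pics/w1.png')[175:295,100:260]
cv2.imwrite('pics/c2.png',cv2.resize(a,(800,600),interpolation=cv2.INTER_CUBIC))
E
```

```text
(no output)
```

View pics/c2.png

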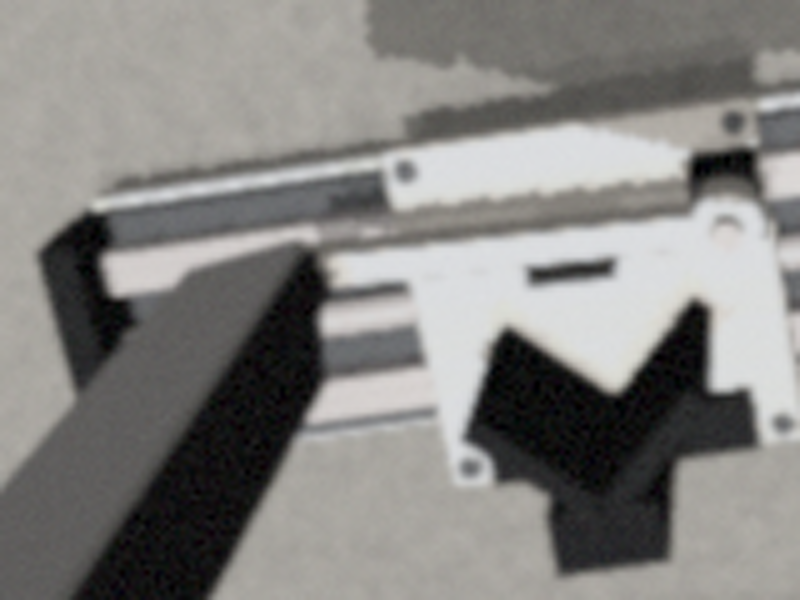

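The crop has the plate screws at (405,172), (733,122), (470,467) and (783,423), the hinge cap at (725,222) and the vee apex at (620,390), with jaw tips at (507,330) and (697,303). The gate is nearly closed and its knob is hidden behind the finger at about (310,250).

```bash
cat >> h.py <<'E'
def ray(p,s,u,v,z):
    """world point at height z on pixel ray"""
    c=np.array([(u-p['cx'])/p['fx'],(v-p['cy'])/p['fy'],1])
    if 'hand_eye' in p:
        T=np.eye(4);T[:3,:3]=R.from_euler('xyz',s['eef_rot']).as_matrix();T[:3,3]=s['eef_pos'];M=T@p['hand_eye']
    else: M=np.linalg.inv(p['extrinsics'])
    d=M[:3,:3]@c;o=M[:3,3]
    return o+d*(z-o[2])/d[2]
def proj(p,s,P):
    if 'hand_eye' in p:
        T=np.eye(4);T[:3,:3]=R.from_euler('xyz',s['eef_rot']).as_matrix();T[:3,3]=s['eef_pos'];M=np.linalg.inv(T@p['hand_eye'])
    else: M=p['extrinsics']
    c=M[:3,:3]@np.asarray(P,float)+M[:3,3]
    return np.array([c[0]/c[2]*p['fx']+p['cx'],c[1]/c[2]*p['fy']+p['cy']])
E
python3 - <<'E'
from h import *
s=manip.read_state();p=manip.camera('wrist')
for n,u,v,z in [('s1',405,172,56),('s2',733,122,56),('s3',470,467,56),('s4',783,423,56),('apex',620,390,126),('jl',507,330,126),('jr',697,303,126),('hinge',725,222,102)]:
    print(n,ray(p,s,100+u/5,175+v/5,z).round(1))
q=manip.camera('side'); c=manip.camera('scene')
# triangulate bottle cap top centre
def cen(p,u,v):
    M=np.linalg.inv(p['extrinsics']);d=M[:3,:3]@[(u-p['cx'])/p['fx'],(v-p['cy'])/p['fy'],1];return M[:3,3],d/np.linalg.norm(d)
(o1,d1),(o2,d2)=cen(c,220+147*145/400,170+76*140/380),cen(q,170+(661-400)*120/400,175+83*115/380)
t=np.linalg.lstsq(np.c_[d1,-d2],o2-o1,rcond=None)[0]
print('captop',o1+d1*t[0],o2+d2*t[1])
E
```

```text
s1 [ 503.2 -299.4   56. ]
s2 [ 511.5 -193.6   56. ]
s3 [ 608.6 -307.8   56. ]
s4 [ 617.4 -202.    56. ]
apex [ 561.1 -238.9  126. ]
jl [ 535.6 -265.4  126. ]
jr [ 540.2 -211.   126. ]
hinge [ 527.1 -199.7  102. ]
captop [480.07057027 172.90998564 183.4450505 ] [479.77642924 171.36172529 184.75568025]
```

```bash
python3 - <<'E'
from h import *
s=manip.read_state();p=manip.camera('wrist')
for n,u,v,z in [('apexbase',620,390,56),('jl',507,330,56),('jr',697,303,56),('apextop',600,490,126),('jltop',475,428,126)]:
    print(n,ray(p,s,100+u/5,175+v/5,z).round(1))
# prediction of knob/hinge for nest guess
y=-.08;X=np.array([np.cos(y),np.sin(y)]);Y=np.array([-X[1],X[0]])
N=np.array([558,-250.]);H=N-34*X+48*Y
print('H',H)
for a in (0,.1,.2): print(a,H-123*np.sin(a)*X-123*np.cos(a)*Y)
q=manip.camera('side');c=manip.camera('scene')
for a in (0,.1,.2):
    K=np.r_[H-123*np.sin(a)*X-123*np.cos(a)*Y,150]
    print(proj(q,0,K),proj(c,0,K))
f=lambda p,x,y0:cv2.resize(p['pixels'][y0:y0+80,x:x+80,::-1],(400,400),interpolation=cv2.INTER_CUBIC)
cv2.imwrite('pics/c3.png',np.hstack([f(c,125,110),f(q,250,115)]))
E
```

```text
apexbase [ 593.5 -251.6   56. ]
jl [ 563.9 -282.2   56. ]
jr [ 569.2 -219.3   56. ]
apextop [ 591.1 -252.4  126. ]
jltop [ 563.4 -282.4  126. ]
H [ 527.9446473 -199.4364185]
0 [ 518.11513994 -322.04302838]
0.1 [ 505.92400976 -320.44919272]
0.2 [ 493.95290252 -317.64623741]
[300.2710357  125.57484603] [161.04615773 122.21873584]
[303.06804018 126.61241998] [164.70547024 120.9781421 ]
[305.70920308 127.79617337] [168.47862847 119.94840077]
```

View pics/c3.png

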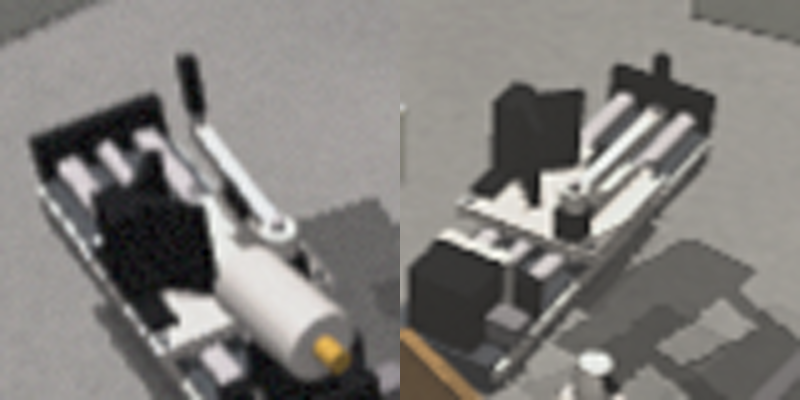

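The knob top shows at scene (162,122) and side (302,127), which puts the knob at about (514,-321) with the gate angle under 0.1. The nest is at about (559,-250) and the stage yaw is -0.08. I'll pinch the knob with the jaws along the stage's x.

```bash
python3 -m crank '[{"offset":[0.01,-0.018,-0.01],"spin":-7},{"offset":[0.02,-0.036,-0.03],"spin":-14},{"offset":[0.03,-0.054,-0.05],"spin":-21},{"offset":[0.04,-0.072,-0.07],"spin":-28},{"offset":[0.05,-0.09,-0.09],"spin":-35},{"offset":[0.06,-0.108,-0.11],"spin":-42},{"offset":[0.07,-0.126,-0.13],"spin":-49},{"offset":[0.082,-0.144,-0.15],"spin":-56}]' 1 10
python3 -m crank '[{"offset":[0,0,0],"spin":-7},{"offset":[0,0,0],"spin":-14},{"offset":[0,0,0],"spin":-21},{"offset":[0,0,-0.01],"spin":-25},{"offset":[0,0,-0.02],"spin":-25},{"offset":[0,0,-0.03],"spin":-25},{"offset":[0,0,-0.03],"spin":-25},{"offset":[0,0,-0.03],"spin":-25}]'
python3 - <<'E'
from h import *
s,p=look('wrist',['gate_knob','gate'],'w2.png')
print(s['clock'],s['eef_pos'],s['eef_rot'])
print(proj(p,s,[514,-321,150]))
cv2.imwrite('pics/w2.png',p['pixels'][:,:,::-1])
E
```

```text
clock: 4.37
eef_pos: [514.1, -318.8, 245.9]
eef_rot: [3.14, 0.002, 1.923]
wrist_force: [-0.1, 0.3, 0.7]
finger_gap: 93.9
clock: 5.03
eef_pos: [513.9, -318.6, 215.3]
eef_rot: [3.141, 0.002, 1.488]
wrist_force: [0.3, 0.1, 0.6]
finger_gap: 93.9
wrist gate_knob [([521, -260, 102], 0.77)]
wrist gate [([524, -258, 101], 0.66)]
5.0333 [ 513.92091328 -318.5583032   215.30788286] [3.14069734e+00 1.76602171e-03 1.48831499e+00]
[247.14645205 206.02767881]
```

View pics/w2.png

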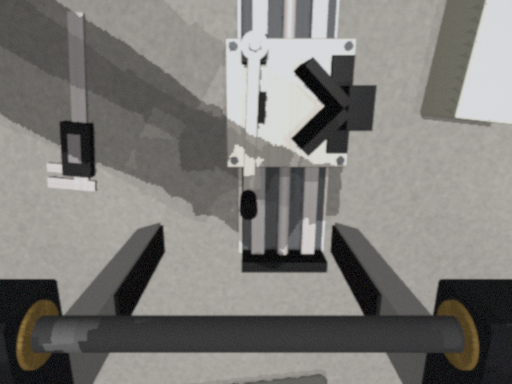

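The knob is at (249,206) against a predicted (247,206), so it lines up. Descending to pinch it.

```bash
python3 -m crank '[{"offset":[0,-0.002,-0.03],"spin":0},{"offset":[0,-0.002,-0.06],"spin":0},{"offset":[0,-0.002,-0.085],"spin":0},{"offset":[0,-0.002,-0.096],"spin":0},{"offset":[0,-0.002,-0.096],"spin":0},{"offset":[0,-0.002,-0.096],"spin":0},{"offset":[0,-0.002,-0.096],"spin":0},{"offset":[0,-0.002,-0.096],"spin":0}]' 0.5
python3 -m crank '[{"offset":[0,0,0],"spin":0},{"offset":[0,0,0],"spin":0},{"offset":[0,0,0],"spin":0},{"offset":[0,0,0],"spin":0},{"offset":[0,0,0],"spin":0},{"offset":[0,0,0],"spin":0},{"offset":[0,0,0],"spin":0},{"offset":[0,0,0],"spin":0}]' 0 10
python3 - <<'E'
import numpy as np
# arc deltas from knob at gate a0 about hinge, stage yaw -.08
y=-.08;X=np.array([np.cos(y),np.sin(y)]);Y=np.array([-X[1],X[0]])
k=lambda a:-123*np.sin(a)*X-123*np.cos(a)*Y
for a0 in(.05,):
  for i in range(1,17): print(i,np.degrees(-i*.085).round(1),(k(a0+i*.085)-k(a0)).round(0),(k(a0+i*.085)-k(a0+.68)).round(0))
E
```

```text
clock: 5.85
eef_pos: [514.9, -321.3, 122.4]
eef_rot: [3.136, 0.004, 1.487]
wrist_force: [0.1, -0.0, 0.1]
finger_gap: 47.7
clock: 6.52
eef_pos: [514.9, -321.3, 122.4]
eef_rot: [3.137, 0.004, 1.487]
wrist_force: [-0.4, 0.1, 1.5]
finger_gap: 13.8
1 -4.9 [-10.   2.] [ 63. -35.]
2 -9.7 [-20.   4.] [ 53. -33.]
3 -14.6 [-30.   8.] [ 43. -29.]
4 -19.5 [-40.  12.] [ 33. -25.]
5 -24.4 [-49.  17.] [ 24. -20.]
6 -29.2 [-58.  23.] [ 16. -14.]
7 -34.1 [-66.  30.] [ 8. -7.]
8 -39.0 [-73.  37.] [0. 0.]
9 -43.8 [-80.  45.] [-7.  8.]
10 -48.7 [-86.  53.] [-13.  16.]
11 -53.6 [-92.  62.] [-19.  25.]
12 -58.4 [-96.  72.] [-23.  35.]
13 -63.3 [-100.   81.] [-27.  44.]
14 -68.2 [-103.   91.] [-30.  54.]
15 -73.1 [-105.  102.] [-32.  65.]
16 -77.9 [-107.  112.] [-34.  75.]
```

The knob is gripped at a gap of 13.8. Swinging it open in two arcs.

```bash
python3 -m crank '[{"offset":[-0.010,0.002,0],"spin":-5},{"offset":[-0.020,0.004,0],"spin":-10},{"offset":[-0.030,0.008,0],"spin":-15},{"offset":[-0.040,0.012,0],"spin":-20},{"offset":[-0.049,0.017,0],"spin":-24},{"offset":[-0.058,0.023,0],"spin":-29},{"offset":[-0.066,0.030,0],"spin":-34},{"offset":[-0.073,0.037,0],"spin":-39}]'
python3 -m crank '[{"offset":[-0.007,0.008,0],"spin":-5},{"offset":[-0.013,0.016,0],"spin":-10},{"offset":[-0.019,0.025,0],"spin":-15},{"offset":[-0.023,0.035,0],"spin":-19},{"offset":[-0.027,0.044,0],"spin":-24},{"offset":[-0.030,0.054,0],"spin":-29},{"offset":[-0.032,0.065,0],"spin":-34},{"offset":[-0.032,0.065,0],"spin":-34}]'
python3 -m crank '[{"offset":[0,0,0],"spin":0},{"offset":[0,0,0],"spin":0},{"offset":[0,0,0],"spin":0},{"offset":[0,0,0.03],"spin":0},{"offset":[0,0,0.06],"spin":0},{"offset":[0,0,0.1],"spin":0},{"offset":[0,0,0.14],"spin":0},{"offset":[0,0,0.18],"spin":0}]' 0.6
python3 - <<'E'
from h import *
s,p=look('wrist',['nest','gate_knob'],'w3.png')
print(s['eef_pos'],s['eef_rot'],s['joints'])
E
```

```text
clock: 7.18
eef_pos: [441.6, -284.0, 122.4]
eef_rot: [3.136, 0.004, 0.802]
wrist_force: [3.0, 0.2, -0.7]
finger_gap: 13.7
clock: 7.85
eef_pos: [410.3, -217.6, 122.5]
eef_rot: [3.136, 0.002, 0.204]
wrist_force: [5.7, 0.5, -3.7]
finger_gap: 13.5
clock: 8.52
eef_pos: [409.7, -217.6, 304.5]
eef_rot: [3.136, 0.002, 0.204]
wrist_force: [1.2, 0.0, -0.4]
finger_gap: 56.3
wrist nest [([543, -249, 54], 0.71)]
wrist gate_knob [([477, -214, 101], 0.74)]
[ 409.74761438 -217.60887508  304.51735896] [3.13591432e+00 1.95116226e-03 2.03532816e-01] [-0.56398849  0.04251154  1.59325913 -0.00545352  1.50328429  0.80363048]
```

View pics/w3.png

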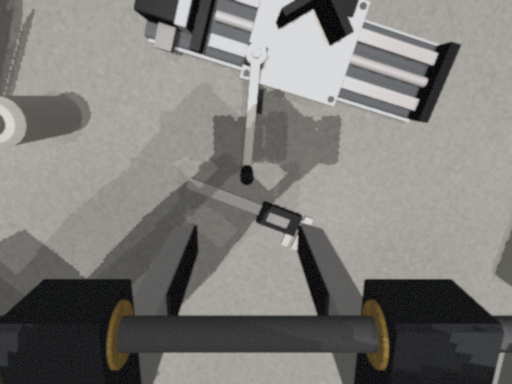

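The gate is wide open: the knob is at (247,175), well clear of the vee. Next is the carton's yaw, from its far-rim corners in scene crop (92,36)/(250,250) and side crop (667,22)/(452,192).

```bash
python3 - <<'E'
from h import *
q=manip.camera('side'); c=manip.camera('scene')
def cen(p,u,v):
    M=np.linalg.inv(p['extrinsics']);d=M[:3,:3]@[(u-p['cx'])/p['fx'],(v-p['cy'])/p['fy'],1];return M[:3,3],d/np.linalg.norm(d)
def tri(a,b):
    (o1,d1),(o2,d2)=cen(c,220+a[0]*145/400,170+a[1]*140/380),cen(q,170+(b[0]-400)*120/400,175+b[1]*115/380)
    t=np.linalg.lstsq(np.c_[d1,-d2],o2-o1,rcond=None)[0]
    P,Q=o1+d1*t[0],o2+d2*t[1];return (P+Q)/2,np.linalg.norm(P-Q)
for n,a,b in [('farR',(92,36),(667,22)),('farL',(250,250),(452,192)),('nearR',(200,36),(770,125)),('nearL',(372,237),(570,313)),('cap',(147,76),(661,83))]:
    P,e=tri(a,b);print(n,P.round(1),e.round(1))
E
```

```text
farR [501.1 120.5 208.1] 1.2
farL [554.2 379.9 206.2] 0.8
nearR [385.6 141.6 151.5] 2.3
nearL [435.6 405.3 150.9] 3.6
cap [479.9 172.1 184.1] 2.0
```

```bash
python3 -m crank '[{"offset":[0.005,0.02,0.01],"spin":-3},{"offset":[0.01,0.05,0.02],"spin":-6},{"offset":[0.015,0.085,0.03],"spin":-9},{"offset":[0.02,0.12,0.03],"spin":-12},{"offset":[0.03,0.155,0.03],"spin":-15},{"offset":[0.04,0.19,0.03],"spin":-18},{"offset":[0.05,0.225,0.03],"spin":-21},{"offset":[0.055,0.26,0.03],"spin":-23}]' 0.49
python3 -m crank '[{"offset":[0.004,0.03,0],"spin":0},{"offset":[0.008,0.06,0],"spin":0},{"offset":[0.013,0.09,0],"spin":0},{"offset":[0.018,0.12,0],"spin":0},{"offset":[0.021,0.13,-0.02],"spin":0},{"offset":[0.021,0.13,-0.05],"spin":0},{"offset":[0.021,0.13,-0.065],"spin":0},{"offset":[0.021,0.13,-0.065],"spin":0}]'
python3 - <<'E'
from h import *
s,p=look('wrist',['bottle','carton_mouth'],'w4.png')
print(s['eef_pos'],s['eef_rot'],s['joints'],s['finger_gap'],s['clock'])
print('cap',proj(p,s,[480,172,184]))
E
```

```text
clock: 9.43
eef_pos: [465.0, 44.1, 329.9]
eef_rot: [3.136, 0.006, -0.201]
wrist_force: [0.2, -0.4, 0.6]
finger_gap: 45.9
clock: 10.1
eef_pos: [484.4, 173.8, 259.9]
eef_rot: [3.132, 0.013, -0.2]
wrist_force: [0.6, 0.7, 0.3]
finger_gap: 46.0
wrist bottle [([490, 171, 185], 0.85), ([189, 312, 34], 0.67), ([708, 400, 22], 0.48)]
wrist carton_mouth [([533, 233, 170], 0.61)]
[484.42020717 173.80246971 259.87628701] [ 3.13201568  0.01307644 -0.20036227] [ 0.27464074  0.19286585  1.5273458  -0.00255938  1.43738995  2.04609745] 45.97877753118661 10.1
cap [249.71803193 203.01504069]
```

View pics/w4.png

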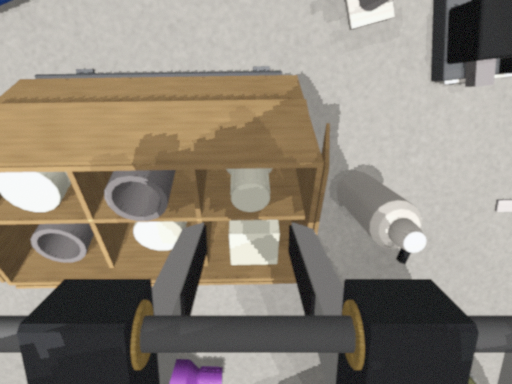

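The cap top is at (250,200) against a predicted (250,203), and the rows run parallel to the jaws. Descending and gripping.

```bash
python3 -m crank '[{"offset":[0.001,-0.003,-0.03],"spin":0},{"offset":[0.001,-0.003,-0.055],"spin":0},{"offset":[0.001,-0.003,-0.07],"spin":0},{"offset":[0.001,-0.003,-0.08],"spin":0},{"offset":[0.001,-0.003,-0.09],"spin":0},{"offset":[0.001,-0.003,-0.1],"spin":0},{"offset":[0.001,-0.003,-0.106],"spin":0},{"offset":[0.001,-0.003,-0.106],"spin":0}]' 0.49
python3 -m crank '[{"offset":[0,0,0],"spin":0},{"offset":[0,0,0],"spin":0},{"offset":[0,0,0],"spin":0},{"offset":[0,0,0],"spin":0},{"offset":[0,0,0],"spin":0},{"offset":[0,0,0],"spin":0},{"offset":[0,0,0],"spin":0},{"offset":[0,0,0],"spin":0}]' 0 20
```

```text
clock: 10.92
eef_pos: [487.0, 170.9, 158.6]
eef_rot: [3.135, 0.006, -0.201]
wrist_force: [0.1, -0.1, -0.0]
finger_gap: 46.2
clock: 11.58
eef_pos: [487.2, 171.0, 159.1]
eef_rot: [3.136, 0.006, -0.201]
wrist_force: [-1.8, -1.0, 5.7]
finger_gap: 29.3
```

```bash
python3 -m crank '[{"offset":[-0.004,0.001,0.01],"spin":0},{"offset":[-0.011,0.002,0.025],"spin":0},{"offset":[-0.02,0.004,0.045],"spin":0},{"offset":[-0.029,0.006,0.065],"spin":0},{"offset":[-0.038,0.008,0.085],"spin":0},{"offset":[-0.047,0.009,0.104],"spin":0},{"offset":[-0.056,0.011,0.123],"spin":0},{"offset":[-0.064,0.013,0.141],"spin":0}]'
python3 -m crank '[{"offset":[0,0,0.03],"spin":0},{"offset":[0,0,0.06],"spin":0},{"offset":[0,0,0.09],"spin":0},{"offset":[0,0,0.12],"spin":0},{"offset":[0,0,0.12],"spin":0},{"offset":[0,0,0.12],"spin":0},{"offset":[0,0,0.12],"spin":0},{"offset":[0,0,0.12],"spin":0}]'
python3 - <<'E'
from h import *
q=manip.camera('side'); c=manip.camera('scene');w=manip.camera('wrist')
s=manip.read_state();P=np.array(s['eef_pos']);a=proj(q,0,P).astype(int);b=proj(c,0,P).astype(int);print(P,a,b)
def f(p,o):
    x,y=np.clip(o[0]-60,0,392),np.clip(o[1]-50,0,264)
    return cv2.resize(p['pixels'][y:y+120,x:x+120,::-1],(390,390),interpolation=cv2.INTER_CUBIC)
cv2.imwrite('pics/c5.png',np.hstack([f(q,a),f(c,b)]))
E
```

```text
clock: 12.25
eef_pos: [422.2, 183.9, 301.6]
eef_rot: [3.136, 0.006, -0.201]
wrist_force: [-0.3, -0.3, -1.0]
finger_gap: 30.0
clock: 12.92
eef_pos: [421.8, 183.9, 420.3]
eef_rot: [3.135, 0.008, -0.201]
wrist_force: [-0.2, 1.3, -2.3]
finger_gap: 29.5
[422.00647886 183.91886139 420.87161763] [266 140] [300 110]
```

View pics/c5.png

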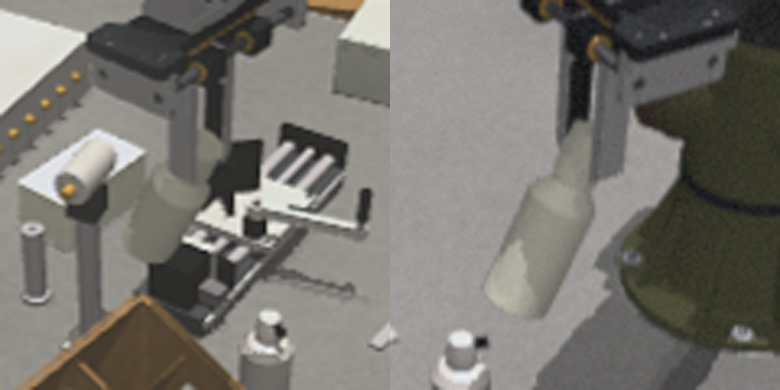

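The bottle is held by its cap and still leans 25°, base toward +x. I'll bring it over the stage, lower it in front of the vee and push it in +x so the jaws turn it upright.

```bash
python3 -m crank '[{"offset":[0.005,-0.02,0],"spin":1},{"offset":[0.01,-0.05,0],"spin":2},{"offset":[0.015,-0.08,0],"spin":3},{"offset":[0.02,-0.11,0],"spin":4},{"offset":[0.02,-0.14,0],"spin":5},{"offset":[0.02,-0.17,0],"spin":6},{"offset":[0.02,-0.2,0],"spin":7},{"offset":[0.02,-0.23,0],"spin":7}]'
python3 -m crank '[{"offset":[0.005,-0.03,0],"spin":0},{"offset":[0.01,-0.06,0],"spin":0},{"offset":[0.015,-0.09,0],"spin":0},{"offset":[0.02,-0.12,0],"spin":0},{"offset":[0.026,-0.15,0],"spin":0},{"offset":[0.031,-0.18,-0.02],"spin":0},{"offset":[0.036,-0.198,-0.05],"spin":0},{"offset":[0.036,-0.198,-0.08],"spin":0}]'
cat >> h.py <<'E'
def bottle_mask():
    """axis ends of bottle mask in side & scene nearest the expected place, and residual vs a model"""
    out=[]
    for c in('side','scene'):
        p=manip.camera(c)
        for m in manip.masks_of(p,'bottle')[:4]:
            v,u=np.nonzero(m['mask']);out.append((c,round(m['conf'],2),len(u),p,m['mask'],[u.min(),u.max(),v.min(),v.max()]))
    return out
E
python3 - <<'E'
from h import *
s=manip.read_state();print(s['eef_pos'],s['eef_rot'],s['wrist_force'].round(1))
P=np.array(s['eef_pos'])
for c,cf,n,p,m,b in bottle_mask(): print(c,cf,n,b,proj(p,0,P).round())
E
```

```text
clock: 13.73
eef_pos: [441.6, -47.5, 420.5]
eef_rot: [3.135, 0.007, -0.078]
wrist_force: [0.0, 0.3, -0.8]
finger_gap: 29.6
clock: 14.4
eef_pos: [477.6, -248.5, 338.2]
eef_rot: [3.135, 0.009, -0.081]
wrist_force: [0.9, 0.2, -1.8]
finger_gap: 29.4
[ 477.61954896 -248.47803283  338.1926064 ] [ 3.13526037  0.00851944 -0.08057015] [ 0.9  0.2 -1.8]
side 0.89 622 [np.int64(118), np.int64(151), np.int64(247), np.int64(287)] [308.  91.]
side 0.75 817 [np.int64(144), np.int64(178), np.int64(288), np.int64(332)] [308.  91.]
side 0.67 370 [np.int64(287), np.int64(313), np.int64(84), np.int64(117)] [308.  91.]
scene 0.96 591 [np.int64(159), np.int64(180), np.int64(66), np.int64(111)] [176.  73.]
scene 0.91 1117 [np.int64(308), np.int64(369), np.int64(339), np.int64(365)] [176.  73.]
scene 0.88 713 [np.int64(374), np.int64(412), np.int64(204), np.int64(245)] [176.  73.]
scene 0.74 1090 [np.int64(235), np.int64(289), np.int64(341), np.int64(383)] [176.  73.]
```

```bash
cat >> h.py <<'E'
from scipy.optimize import minimize
def sil(p,base,ax):
    """bottle silhouette mask for base centre and axis"""
    ax=np.asarray(ax)/np.linalg.norm(ax);e=np.cross(ax,[0,1,0]);e/=np.linalg.norm(e);f=np.cross(ax,e)
    img=np.zeros((384*4,512*4),np.uint8);t=np.linspace(0,2*np.pi,24)
    for z0,r0,z1,r1 in[(0,24,80,24),(80,24,94,12.5),(94,12.5,97,12.5),(97,15,130,15)]:
        pts=[proj(p,0,base+ax*z+r*(np.cos(a)*e+np.sin(a)*f)) for z,r in((z0,r0),(z1,r1)) for a in t]
        cv2.fillConvexPoly(img,cv2.convexHull(np.round(np.array(pts)*4+1.5).astype(np.int32)),1)
    return cv2.resize(img.astype(np.float32),(512,384),interpolation=cv2.INTER_AREA)
def fit_bottle(views,base0,ax0):
    def cost(q):
        c=0
        for p,m in views:
            g=sil(p,base0+q[:3],[ax0[0]+q[3]/100,ax0[1]+q[4]/100,1])
            c+=np.abs(g-m).sum()/m.sum()
        return c+1e-4*(q@q)
    S=np.vstack([np.zeros(5),6*np.eye(5)])
    r=minimize(cost,np.zeros(5),method='Nelder-Mead',options=dict(initial_simplex=S,maxiter=350,xatol=.2,fatol=1e-4))
    q=r.x;return base0+q[:3],np.array([ax0[0]+q[3]/100,ax0[1]+q[4]/100]),r.fun
E
python3 - <<'E'
from h import *
s=manip.read_state();P=np.array(s['eef_pos']);B=bottle_mask()
V=[(p,m) for c,cf,n,p,m,b in B if abs(np.mean(b[:2])-proj(p,0,P)[0])<20 and b[2]<120]
print(len(V))
base,ax,f=fit_bottle(V,P+[44,-3,-95],[-.46,.04]);print('rel base',(base-P).round(1),'slope',ax.round(3),f)
Q=V[-1:]; 
base,ax,f=fit_bottle(Q,P+[44,-3,-95],[-.46,.04]);print('scene only',(base-P).round(1),'slope',ax.round(3),f)
E
```

```text
2
rel base [ 49.5  -8.5 -98.5] slope [-0.432  0.059] 0.4587881811124138
scene only [ 49.1  -7.8 -97.4] slope [-0.416  0.054] 0.19375865986418953
```

```bash
python3 -m crank '[{"offset":[-0.004,0.005,-0.03],"spin":0},{"offset":[-0.004,0.005,-0.06],"spin":0},{"offset":[-0.004,0.005,-0.09],"spin":0},{"offset":[-0.004,0.005,-0.12],"spin":0},{"offset":[-0.004,0.005,-0.145],"spin":0},{"offset":[-0.004,0.005,-0.16],"spin":0},{"offset":[-0.004,0.005,-0.165],"spin":0},{"offset":[-0.004,0.005,-0.165],"spin":0}]'
python3 -m crank '[{"offset":[0.006,0,0],"spin":0},{"offset":[0.012,-0.001,0],"spin":0},{"offset":[0.018,-0.001,0],"spin":0},{"offset":[0.024,-0.002,0],"spin":0},{"offset":[0.03,-0.002,0],"spin":0},{"offset":[0.036,-0.003,0],"spin":0},{"offset":[0.042,-0.003,0],"spin":0},{"offset":[0.048,-0.004,0],"spin":0}]'
```

```text
clock: 15.47
eef_pos: [474.1, -240.1, 177.6]
eef_rot: [3.134, 0.005, -0.077]
wrist_force: [0.3, -0.1, -2.1]
finger_gap: 29.5
clock: 16.13
eef_pos: [522.7, -244.2, 177.7]
eef_rot: [3.134, 0.005, -0.077]
wrist_force: [-1.4, -0.6, 0.2]
finger_gap: 29.1
```

```bash
python3 - <<'E'
from h import *
s=manip.read_state();P=np.array(s['eef_pos']);B=bottle_mask()
print(P,s['wrist_force'].round(1))
V=[(p,m) for c,cf,n,p,m,b in B if c=='scene' and abs(np.mean(b[:2])-proj(p,0,P)[0])<25 and b[2]<150]
print(len(V))
if V:
  base,ax,f=fit_bottle(V,P+[40,-3,-95],[-.4,.04]);print('base',base.round(1),(base-P).round(1),'slope',ax.round(3),f)
E
```

```text
[ 522.69776007 -244.24855231  177.7391737 ] [-1.4 -0.6  0.2]
1
base [ 555.7 -243.2   81. ] [ 33.    1.  -96.7] slope [-0.29  -0.015] 0.39531916364469527
```

Contact has started and the bottle is turning upright (slope 0.42 to 0.29). Continuing in.

```bash
python3 -m crank '[{"offset":[0.006,-0.001,0],"spin":0},{"offset":[0.012,-0.002,-0.001],"spin":0},{"offset":[0.018,-0.003,-0.002],"spin":0},{"offset":[0.023,-0.004,-0.003],"spin":0},{"offset":[0.028,-0.005,-0.004],"spin":0},{"offset":[0.032,-0.005,-0.004],"spin":0},{"offset":[0.035,-0.006,-0.004],"spin":0},{"offset":[0.035,-0.006,-0.004],"spin":0}]'
python3 - <<'E'
from h import *
s=manip.read_state();P=np.array(s['eef_pos']);B=bottle_mask()
V=[(p,m) for c,cf,n,p,m,b in B if c=='scene' and abs(np.mean(b[:2])-proj(p,0,P)[0])<25 and b[2]<150]
if V:
  base,ax,f=fit_bottle(V,P+[5,0,-105],[-.05,0]);print('base',base.round(1),(base-P).round(1),'slope',ax.round(3),f)
q=manip.camera('side'); c=manip.camera('scene')
def g(p,o):
    o=o.astype(int);x,y=o[0]-45,max(o[1]-45,0)
    return cv2.resize(p['pixels'][y:y+90,x:x+90,::-1],(400,400),interpolation=cv2.INTER_CUBIC)
cv2.imwrite('pics/c6.png',np.hstack([g(q,proj(q,0,P)),g(c,proj(c,0,P))]))
E
```

```text
clock: 17.0
eef_pos: [557.7, -250.0, 173.1]
eef_rot: [3.135, 0.005, -0.076]
wrist_force: [-0.7, -1.4, -1.6]
finger_gap: 29.8
base [ 550.  -267.1   57.6] [  -7.6  -17.2 -115.5] slope [0.082 0.242] 2.029243404628141
```

View pics/c6.png

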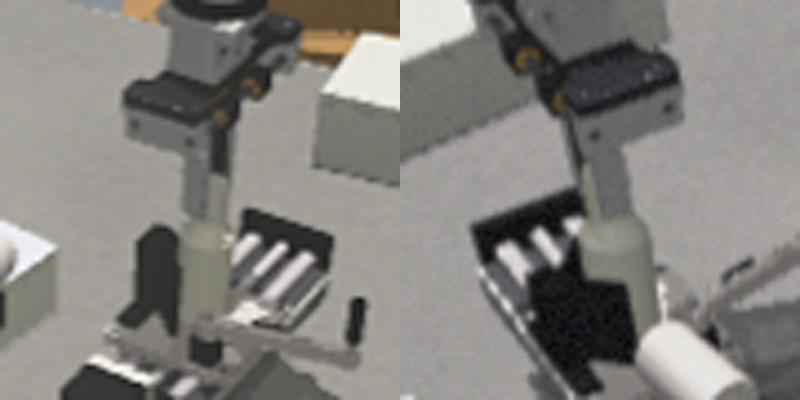

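The bottle stands nearly upright against the vee in both views. Lowering gently.

```bash
python3 -m crank '[{"offset":[0.001,0,-0.001],"spin":0},{"offset":[0.001,0,-0.002],"spin":0},{"offset":[0.001,0,-0.003],"spin":0},{"offset":[0.001,0,-0.004],"spin":0},{"offset":[0.001,0,-0.005],"spin":0},{"offset":[0.001,0,-0.006],"spin":0},{"offset":[0.001,0,-0.007],"spin":0},{"offset":[0.001,0,-0.007],"spin":0}]'
python3 -m crank '[{"offset":[0,0,-0.001],"spin":0},{"offset":[0,0,-0.002],"spin":0},{"offset":[0,0,-0.003],"spin":0},{"offset":[0,0,-0.004],"spin":0},{"offset":[0,0,-0.004],"spin":0},{"offset":[0,0,-0.004],"spin":0},{"offset":[0,0,-0.004],"spin":0},{"offset":[0,0,-0.004],"spin":0}]'
```

```text
clock: 17.97
eef_pos: [558.1, -249.9, 166.1]
eef_rot: [3.135, 0.005, -0.077]
wrist_force: [-2.7, -1.8, -1.5]
finger_gap: 29.6
clock: 18.63
eef_pos: [558.0, -249.8, 161.8]
eef_rot: [3.135, 0.006, -0.077]
wrist_force: [-1.7, -1.2, -2.4]
finger_gap: 29.7
```

```bash
python3 -m crank '[{"offset":[0,0,-0.001],"spin":0},{"offset":[0,0,-0.0015],"spin":0},{"offset":[0,0,-0.002],"spin":0},{"offset":[0,0,-0.0025],"spin":0},{"offset":[0,0,-0.003],"spin":0},{"offset":[0,0,-0.003],"spin":0},{"offset":[0,0,-0.003],"spin":0},{"offset":[0,0,-0.003],"spin":0}]'
python3 -m crank '[{"offset":[0,0,-0.001],"spin":0},{"offset":[0,0,-0.0015],"spin":0},{"offset":[0,0,-0.002],"spin":0},{"offset":[0,0,-0.0025],"spin":0},{"offset":[0,0,-0.003],"spin":0},{"offset":[0,0,-0.003],"spin":0},{"offset":[0,0,-0.003],"spin":0},{"offset":[0,0,-0.003],"spin":0}]'
```

```text
clock: 19.3
eef_pos: [559.0, -250.3, 160.8]
eef_rot: [3.133, 0.002, -0.077]
wrist_force: [-0.5, -2.4, 10.8]
finger_gap: 29.9
clock: 19.97
eef_pos: [560.2, -250.9, 160.5]
eef_rot: [3.131, -0.003, -0.077]
wrist_force: [-1.7, -2.4, 16.7]
finger_gap: 29.8
```

Contact at z ≈ 161, with about 17 N of upward force. Releasing and rising.

```bash
python3 -m crank '[{"offset":[0,0,0],"spin":0},{"offset":[0,0,0],"spin":0},{"offset":[0,0,0],"spin":0},{"offset":[0,0,0],"spin":0},{"offset":[0,0,0],"spin":0},{"offset":[0,0,0],"spin":0},{"offset":[0,0,0],"spin":0},{"offset":[0,0,0],"spin":0}]' 0.55
python3 -m crank '[{"offset":[0,0,0.01],"spin":0},{"offset":[0,0,0.02],"spin":0},{"offset":[0,0,0.04],"spin":0},{"offset":[0,0,0.07],"spin":0},{"offset":[0,0,0.1],"spin":0},{"offset":[0,0,0.13],"spin":0},{"offset":[0,0,0.15],"spin":0},{"offset":[0,0,0.15],"spin":0}]'
python3 - <<'E'
from h import *
s=manip.read_state();print(s['eef_pos'],s['eef_rot'],s['joints'])
for c in('scene','side'):
    p=manip.camera(c)
    t=proj(p,0,[559,-250,186]).round(1)
    for m in manip.masks_of(p,'bottle')[:5]:
        v,u=np.nonzero(m['mask'])
        if abs(u.mean()-t[0])<25 and abs(v.mean()-t[1])<45:
            g=sil(p,np.array([559,-250,56.]),[0,0,1]);vv,uu=np.nonzero(g>.5)
            print(c,t,m['conf'],'mask',u.min(),u.max(),v.min(),v.max(),'model',uu.min(),uu.max(),vv.min(),vv.max())
            for r in range(v.min(),v.max()+1,4):
                k=u[v==r];kk=uu[vv==r];print(r,k.min(),k.max(),'|',(kk.min(),kk.max()) if len(kk) else None)
E
```

```text
clock: 20.63
eef_pos: [560.1, -250.9, 160.4]
eef_rot: [3.131, -0.003, -0.077]
wrist_force: [0.1, -0.5, 0.1]
finger_gap: 51.5
clock: 21.3
eef_pos: [560.9, -251.3, 316.7]
eef_rot: [3.128, -0.011, -0.077]
wrist_force: [-0.2, -0.2, 0.7]
finger_gap: 51.9
[ 560.8727579  -251.27882255  316.71552169] [ 3.12802129 -0.01059096 -0.07665379] [-0.47709686  0.38921201  1.14914172 -0.00837051  1.58819489  1.17021655]
scene [159.2 128.8] 0.8 mask 155 172 126 161 model 154 173 126 167
126 158 163 | (np.int64(158), np.int64(162))
130 155 165 | (np.int64(155), np.int64(164))
134 155 166 | (np.int64(155), np.int64(165))
138 156 168 | (np.int64(156), np.int64(167))
142 155 170 | (np.int64(155), np.int64(170))
146 155 170 | (np.int64(155), np.int64(170))
150 162 170 | (np.int64(156), np.int64(171))
154 167 171 | (np.int64(157), np.int64(172))
158 168 172 | (np.int64(158), np.int64(173))
scene [159.2 128.8] 0.61 mask 131 213 124 215 model 154 173 126 167
124 209 210 | None
128 208 211 | (np.int64(155), np.int64(164))
132 145 212 | (np.int64(155), np.int64(165))
136 133 212 | (np.int64(156), np.int64(165))

[... 269 characters left out ...]

164 143 189 | (np.int64(159), np.int64(172))
168 146 167 | None
172 149 169 | None
176 152 173 | None
180 155 196 | None
184 157 203 | None
188 161 206 | None
192 164 205 | None
196 167 207 | None
200 170 208 | None
204 173 208 | None
208 176 201 | None
212 179 183 | None
side [283.2 123.8] 0.82 mask 278 289 123 154 model 276 288 122 156
123 281 286 | (np.int64(280), np.int64(287))
127 280 288 | (np.int64(279), np.int64(287))
131 280 287 | (np.int64(279), np.int64(286))
135 278 288 | (np.int64(277), np.int64(288))
139 278 289 | (np.int64(276), np.int64(288))
143 279 289 | (np.int64(276), np.int64(288))
147 278 289 | (np.int64(276), np.int64(288))
151 278 288 | (np.int64(276), np.int64(287))
```

The bottle's outline matches the upright-at-nest model within 1–2 pixels in both cameras. Back to the knob to close the gate.

```bash
python3 -m crank '[{"offset":[-0.02,0.005,0],"spin":2},{"offset":[-0.045,0.01,0],"spin":5},{"offset":[-0.07,0.016,0],"spin":8},{"offset":[-0.1,0.022,0],"spin":11},{"offset":[-0.13,0.028,0],"spin":14},{"offset":[-0.15,0.034,0],"spin":16},{"offset":[-0.151,0.034,-0.02],"spin":16},{"offset":[-0.151,0.034,-0.05],"spin":16}]'
python3 - <<'E'
from h import *
s=manip.read_state();print(s['eef_pos'],s['eef_rot'])
p=manip.camera('wrist');print('pred knob top',proj(p,s,[410,-217.6,150]).round())
x,y=np.round(proj(p,s,[410,-217.6,150])).astype(int)
g=p['pixels'][y-30:y+30,x-30:x+30].max(2)<45
n,l,st,ce=cv2.connectedComponentsWithStats(g.astype(np.uint8));print([(a[:5].tolist(),(b+[x-30,y-30]).round(1)) for a,b in zip(st[1:],ce[1:]) if a[4]>15])
E
```

```text
clock: 22.17
eef_pos: [408.5, -216.9, 260.8]
eef_rot: [3.129, -0.005, 0.202]
wrist_force: [0.7, 0.0, -0.0]
finger_gap: 51.7
[ 408.5289594  -216.92913704  260.78766245] [ 3.12887655 -0.00462118  0.20226893]
pred knob top [247. 187.]
[([23, 17, 14, 23, 250], array([246.2, 185.2])), ([47, 55, 13, 5, 44], array([268.7, 214.6]))]
```

The knob is where I left it (246,185). Descending to z ≈ 122 and pinching.

```bash
python3 -m crank '[{"offset":[0.002,-0.001,-0.03],"spin":0},{"offset":[0.002,-0.001,-0.06],"spin":0},{"offset":[0.002,-0.001,-0.09],"spin":0},{"offset":[0.002,-0.001,-0.12],"spin":0},{"offset":[0.002,-0.001,-0.138],"spin":0},{"offset":[0.002,-0.001,-0.139],"spin":0},{"offset":[0.002,-0.001,-0.139],"spin":0},{"offset":[0.002,-0.001,-0.139],"spin":0}]'
python3 -m crank '[{"offset":[0,0,0],"spin":0},{"offset":[0,0,0],"spin":0},{"offset":[0,0,0],"spin":0},{"offset":[0,0,0],"spin":0},{"offset":[0,0,0],"spin":0},{"offset":[0,0,0],"spin":0},{"offset":[0,0,0],"spin":0},{"offset":[0,0,0],"spin":0}]' 0 10
python3 - <<'E'
import numpy as np
y=-.08;X=np.array([np.cos(y),np.sin(y)]);Y=np.array([-X[1],X[0]])
k=lambda a:np.array([528.9,-199.4])-123*np.sin(a)*X-123*np.cos(a)*Y
for a in np.arange(1.33,-.01,-.083): print(a.round(3),(k(a)).round(1))
E
```

```text
clock: 22.88
eef_pos: [409.5, -217.1, 115.7]
eef_rot: [3.135, 0.002, 0.202]
wrist_force: [0.3, 0.4, -0.8]
finger_gap: 51.4
clock: 23.55
eef_pos: [409.5, -217.1, 115.8]
eef_rot: [3.135, 0.002, 0.202]
wrist_force: [-0.2, -0.5, 1.4]
finger_gap: 13.4
1.33 [ 407.5 -219.1]
1.247 [ 409.5 -229.1]
1.164 [ 412.4 -238.9]
1.081 [ 416.1 -248.4]
0.998 [ 420.5 -257.6]
0.915 [ 425.7 -266.4]
0.832 [ 431.6 -274.7]
0.749 [ 438.2 -282.5]
0.666 [ 445.4 -289.7]
0.583 [ 453.2 -296.3]
0.5 [ 461.5 -302.3]
0.417 [ 470.3 -307.5]
0.334 [ 479.4 -312. ]
0.251 [ 488.9 -315.7]
0.168 [ 498.7 -318.6]
0.085 [ 508.7 -320.7]
0.002 [ 518.8 -322. ]
```

```bash
python3 -m crank '[{"offset":[0.001,-0.012,0],"spin":5},{"offset":[0.004,-0.022,0],"spin":10},{"offset":[0.008,-0.031,0],"spin":15},{"offset":[0.012,-0.041,0],"spin":20},{"offset":[0.017,-0.05,0],"spin":25},{"offset":[0.023,-0.058,0],"spin":29},{"offset":[0.029,-0.066,0],"spin":34},{"offset":[0.036,-0.073,0],"spin":38}]'
python3 -m crank '[{"offset":[0.008,-0.007,0],"spin":5},{"offset":[0.016,-0.013,0],"spin":10},{"offset":[0.025,-0.018,0],"spin":14},{"offset":[0.034,-0.022,0],"spin":19},{"offset":[0.043,-0.026,0],"spin":24},{"offset":[0.053,-0.029,0],"spin":29},{"offset":[0.057,-0.03,0],"spin":31},{"offset":[0.06,-0.031,0],"spin":33}]'
```

```text
clock: 24.22
eef_pos: [445.7, -290.3, 115.8]
eef_rot: [3.136, 0.002, 0.87]
wrist_force: [-0.5, 1.4, 2.3]
finger_gap: 13.9
clock: 24.88
eef_pos: [506.0, -321.6, 115.8]
eef_rot: [3.136, 0.002, 1.448]
wrist_force: [-1.6, 1.6, 2.5]
finger_gap: 13.9
```

Gate at about 0.1. Pressing on gently to the pad stop.

```bash
python3 -m crank '[{"offset":[0.002,0,0],"spin":1},{"offset":[0.004,0,0],"spin":2},{"offset":[0.006,0,0],"spin":2},{"offset":[0.008,0,0],"spin":2},{"offset":[0.010,0,0],"spin":2},{"offset":[0.011,0,0],"spin":2},{"offset":[0.012,0,0],"spin":2},{"offset":[0.012,0,0],"spin":2}]'
```

```text
clock: 25.55
eef_pos: [515.5, -322.8, 115.7]
eef_rot: [3.141, 0.003, 1.482]
wrist_force: [-20.8, -6.8, 9.1]
finger_gap: 22.6
```

The pad has met the bottle: 21 N of resistance at knob x ≈ 515, where 0.03 rad is expected. Releasing and rising clear.

```bash
python3 -m crank '[{"offset":[-0.002,0,0],"spin":0},{"offset":[-0.002,0,0],"spin":0},{"offset":[-0.002,0,0],"spin":0},{"offset":[-0.002,0,0],"spin":0},{"offset":[-0.002,0,0],"spin":0},{"offset":[-0.002,0,0],"spin":0},{"offset":[-0.002,0,0],"spin":0},{"offset":[-0.002,0,0],"spin":0}]' 0.55
python3 -m crank '[{"offset":[0,0,0.02],"spin":0},{"offset":[0,0,0.05],"spin":0},{"offset":[0,0,0.08],"spin":0},{"offset":[0,0,0.11],"spin":0},{"offset":[0,0,0.14],"spin":0},{"offset":[-0.02,0,0.17],"spin":0},{"offset":[-0.04,0,0.18],"spin":0},{"offset":[-0.04,0,0.18],"spin":0}]'
python3 - <<'E'
from h import *
s=manip.read_state();p=manip.camera('wrist');print(s['eef_pos'],s['wrist_force'].round(1))
y=-.08;X=np.array([np.cos(y),np.sin(y)]);Y=np.array([-X[1],X[0]])
for a in(.03,.1,.2):
    print(a,[proj(p,s,np.r_[np.array([528.9,-199.4])-123*np.sin(a)*X-123*np.cos(a)*Y,z]).round(1).tolist() for z in(150,110)])
print('cap model',proj(p,s,[559,-250,186]).round(1))
for c in('scene','side'):
    q=manip.camera(c)
    for m in manip.masks_of(q,'bottle')[:5]:
        v,u=np.nonzero(m['mask']);t=proj(q,0,[559,-250,120])
        if len(u)<900 and abs(u.mean()-t[0])<25 and abs(v.mean()-t[1])<45:
            g=sil(q,np.array([559,-250,56.]),[0,0,1]);vv,uu=np.nonzero(g>.5)
            for r in range(v.min(),v.max()+1,6):
                k=u[v==r];kk=uu[vv==r];print(c,r,k.min(),k.max(),'|',(kk.min(),kk.max()) if len(kk) else None)
cv2.imwrite('pics/f.png',p['pixels'][:,:,::-1])
E
```

```text
clock: 26.22
eef_pos: [513.6, -322.7, 115.7]
eef_rot: [3.141, 0.003, 1.482]
wrist_force: [0.3, -0.4, -0.3]
finger_gap: 51.7
clock: 26.88
eef_pos: [472.3, -323.2, 299.4]
eef_rot: [3.137, 0.006, 1.481]
wrist_force: [1.1, -0.1, -0.4]
finger_gap: 51.9
[ 472.30279643 -323.23875514  299.44825349] [ 1.1 -0.1 -0.4]
0.03 [[289.9, 170.9], [285.3, 162.9]]
0.1 [[281.1, 170.4], [277.5, 162.4]]
0.2 [[268.7, 168.7], [266.3, 160.9]]
cap model [343.7  90.5]
scene 126 158 162 | (np.int64(158), np.int64(162))
scene 132 155 165 | (np.int64(155), np.int64(165))
scene 138 156 167 | (np.int64(156), np.int64(167))
scene 144 155 170 | (np.int64(154), np.int64(170))
scene 150 163 171 | (np.int64(156), np.int64(171))
scene 156 167 173 | (np.int64(157), np.int64(172))
scene 162 169 170 | (np.int64(158), np.int64(173))
side 123 281 286 | (np.int64(280), np.int64(287))
side 129 280 287 | (np.int64(279), np.int64(286))
side 135 277 289 | (np.int64(277), np.int64(288))
side 141 278 289 | (np.int64(276), np.int64(288))
side 147 277 287 | (np.int64(276), np.int64(288))
side 153 277 281 | (np.int64(276), np.int64(287))
side 126 302 304 | (np.int64(279), np.int64(287))
side 132 300 305 | (np.int64(279), np.int64(286))
side 138 299 304 | (np.int64(276), np.int64(288))
side 144 291 299 | (np.int64(276), np.int64(288))
side 150 286 292 | (np.int64(276), np.int64(287))
side 156 282 287 | (np.int64(281), np.int64(282))
```

View pics/f.png

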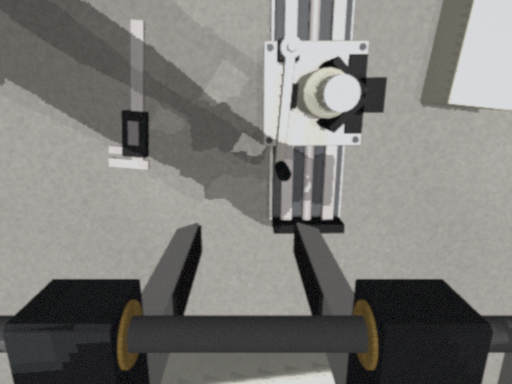

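The gate looks nearly closed but the knob reads about 0.08 rad ((284,173) against (290,171) expected at 0.03). That is too thin a margin, so I'll push the knob home with the shut fingers from the robot side.

```bash
python3 -m crank '[{"offset":[0.002,0.001,-0.03],"spin":0},{"offset":[0.002,0.001,-0.06],"spin":0},{"offset":[0.002,0.001,-0.09],"spin":0},{"offset":[0.002,0.001,-0.12],"spin":0},{"offset":[0.002,0.001,-0.15],"spin":0},{"offset":[0.002,0.001,-0.175],"spin":0},{"offset":[0.002,0.001,-0.178],"spin":0},{"offset":[0.002,0.001,-0.178],"spin":0}]' 0 20
python3 -m crank '[{"offset":[0.004,0,0],"spin":0},{"offset":[0.008,-0.001,0],"spin":0},{"offset":[0.011,-0.001,0],"spin":0},{"offset":[0.013,-0.001,0],"spin":0},{"offset":[0.014,-0.001,0],"spin":0},{"offset":[0.015,-0.001,0],"spin":0},{"offset":[0.016,-0.001,0],"spin":0},{"offset":[0.017,-0.001,0],"spin":0}]'
```

```text
clock: 27.8
eef_pos: [475.7, -320.8, 114.8]
eef_rot: [-3.137, -0.0, 1.483]
wrist_force: [-0.5, -0.5, 0.5]
finger_gap: 2.2
clock: 28.47
eef_pos: [491.4, -322.3, 115.4]
eef_rot: [-3.135, 0.001, 1.482]
wrist_force: [-16.5, -1.2, 10.7]
finger_gap: 0.3
```

```bash
python3 -m crank '[{"offset":[0.001,0,0],"spin":0},{"offset":[0.001,0,0],"spin":0},{"offset":[0.002,0,0],"spin":0},{"offset":[0.002,0,0],"spin":0},{"offset":[0.002,0,0],"spin":0},{"offset":[0.002,0,0],"spin":0},{"offset":[0.002,0,0],"spin":0},{"offset":[0.002,0,0],"spin":0}]'
python3 -m crank '[{"offset":[-0.01,0,0],"spin":0},{"offset":[-0.03,0,0],"spin":0},{"offset":[-0.04,0,0.03],"spin":0},{"offset":[-0.04,0,0.06],"spin":0},{"offset":[-0.04,0,0.1],"spin":0},{"offset":[-0.04,0,0.14],"spin":0},{"offset":[-0.04,0,0.18],"spin":0},{"offset":[-0.04,0,0.18],"spin":0}]'
python3 - <<'E'
from h import *
s=manip.read_state();p=manip.camera('wrist');print(s['eef_pos'],s['wrist_force'].round(1),s['clock'])
img=p['pixels'];cv2.imwrite('pics/g.png',img[:,:,::-1])
g=cv2.cvtColor(img,cv2.COLOR_RGB2GRAY)
# dark screws / plate screws predicted
for n,P in dict(s1=[503.2,-299.4,56],s2=[511.5,-193.6,56],s3=[608.6,-307.8,56],s4=[617.4,-202,56],hinge=[528,-199.5,102]).items():
    u,v=proj(p,s,P);u0,v0=int(round(u)),int(round(v))
    w=g[v0-5:v0+6,u0-5:u0+6].astype(float) if n!='hinge' else None
    if w is not None and w.size==121:
        k=np.clip(np.percentile(w,60)-w-25,0,None);yy,xx=np.mgrid[v0-5:v0+6,u0-5:u0+6]
        uu,vv=(k*xx).sum()/k.sum(),(k*yy).sum()/k.sum();print(n,(round(u,1),round(v,1)),(uu.round(1),vv.round(1)),ray(p,s,uu,vv,P[2]).round(1))
    else: print(n,u,v)
x,y=np.round(proj(p,s,[513,-321,140])).astype(int)
b=img[y-25:y+25,x-25:x+25].max(2)<40
n,l,st,ce=cv2.connectedComponentsWithStats(b.astype(np.uint8))
for i in range(1,n):
    if st[i,4]>40:
        vv,uu=np.nonzero(l==i);vv+=y-25;uu+=x-25
        print('knob blob',uu.min(),uu.max(),vv.min(),vv.max(),uu.mean(),vv.mean(),ray(p,s,uu.mean(),vv.mean(),131).round(1))
E
```

```text
clock: 29.13
eef_pos: [491.5, -322.4, 115.5]
eef_rot: [-3.13, 0.0, 1.482]
wrist_force: [-16.6, 0.8, 7.5]
finger_gap: 0.4
clock: 29.8
eef_pos: [452.8, -323.3, 303.9]
eef_rot: [-3.14, 0.007, 1.482]
wrist_force: [-0.5, -0.9, 0.7]
finger_gap: 0.1
[ 452.76587351 -323.29933618  303.92438056] [-0.5 -0.9  0.7] 29.8
s1 (np.float64(286.2), np.float64(135.4)) (np.float64(285.2), np.float64(138.1)) [ 501.8 -302.6   56. ]
s2 (np.float64(288.1), np.float64(42.8)) (np.float64(288.1), np.float64(44.0)) [ 511.5 -194.9   56. ]
s3 (np.float64(371.8), np.float64(134.6)) (np.float64(371.6), np.float64(133.6)) [ 608.4 -306.5   56. ]
s4 (np.float64(380.4), np.float64(41.8)) (np.float64(379.7), np.float64(44.9)) [ 616.6 -205.2   56. ]
hinge 309.51430336375404 41.093262333714506
knob blob 294 310 160 176 301.9234693877551 168.12244897959184 [ 510.1 -325.3  131. ]
```

The stop is hard: 16.6 N with no movement. A quick independent angle check from hinge cap and knob in the stored wrist picture, then hand in.

```bash
python3 - <<'E'
from h import *
p=manip.camera('wrist');s=manip.read_state()
g=cv2.cvtColor(p['pixels'],cv2.COLOR_RGB2GRAY)
c=g[25:60,290:330];big=cv2.resize(c,None,fx=6,fy=6,interpolation=cv2.INTER_CUBIC)
h=cv2.HoughCircles(big,cv2.HOUGH_GRADIENT,1,30,param1=60,param2=12,minRadius=25,maxRadius=70)
print(None if h is None else [( (290+a/6).round(1),(25+b/6).round(1),(r/6).round(1)) for a,b,r in h[0][:5]])
K=np.array([510.1,-325.3])
if h is not None:
  for a,b,r in h[0][:4]:
    H=ray(p,s,290+a/6,25+b/6,102)[:2];d=K-H
    y=-.083;X=np.array([np.cos(y),np.sin(y)]);Y=np.array([-X[1],X[0]])
    print(H.round(1),np.linalg.norm(d).round(1),'angle',np.arctan2(-d@X,-d@Y).round(3))
for r in range(70,150,8):  # arm edges: print rows
    print(r,g[r,286:330:2].tolist())
E
```

```text
[(np.float32(312.9), np.float32(45.4), np.float32(11.6)), (np.float32(304.1), np.float32(51.2), np.float32(7.6)), (np.float32(290.6), np.float32(51.1), np.float32(9.8)), (np.float32(306.6), np.float32(43.6), np.float32(6.3)), (np.float32(309.6), np.float32(49.4), np.float32(10.4))]
[ 527.7 -202.9] 123.7 angle 0.06
[ 518.6 -207.6] 118.0 angle -0.011
[ 505.  -206.2] 119.2 angle -0.126
[ 521.4 -200.6] 125.3 angle 0.008
70 [217, 217, 218, 218, 217, 218, 216, 211, 150, 117, 208, 217, 217, 217, 210, 215, 216, 217, 216, 215, 215, 212]
78 [217, 217, 217, 217, 218, 217, 216, 196, 116, 165, 216, 217, 217, 216, 208, 206, 164, 118, 113, 114, 113, 113]
86 [217, 217, 218, 217, 215, 215, 208, 148, 114, 206, 218, 217, 216, 193, 53, 50, 55, 103, 106, 107, 130, 193]
94 [217, 217, 217, 217, 216, 213, 171, 126, 157, 214, 217, 217, 213, 126, 46, 47, 81, 105, 100, 108, 161, 200]
102 [216, 218, 218, 215, 216, 215, 192, 115, 194, 218, 218, 218, 192, 50, 38, 51, 94, 100, 98, 100, 109, 173]
110 [216, 217, 217, 216, 217, 200, 131, 134, 212, 216, 217, 215, 200, 212, 212, 205, 195, 130, 105, 100, 97, 98]
118 [216, 217, 216, 216, 212, 155, 112, 178, 217, 216, 217, 210, 214, 216, 216, 215, 216, 216, 216, 216, 216, 205]
126 [217, 216, 214, 215, 196, 127, 125, 209, 217, 216, 216, 202, 216, 216, 217, 218, 216, 217, 217, 216, 216, 215]
134 [216, 212, 215, 215, 198, 131, 169, 216, 217, 218, 213, 213, 215, 216, 216, 218, 216, 217, 217, 216, 215, 215]
142 [115, 144, 206, 213, 151, 113, 208, 218, 216, 217, 210, 215, 215, 216, 214, 215, 215, 215, 216, 216, 213, 215]
```

```bash
python3 - <<'E'
from h import *
p=manip.camera('wrist');s=manip.read_state()
g=cv2.cvtColor(p['pixels'],cv2.COLOR_RGB2GRAY).astype(float)
pts=[]
for r in range(66,146):
    w=g[r,288:310];i=w.argmin()
    j=next((k for k in range(i,len(w)-1) if w[k]<165<=w[k+1]),None)
    if j is not None: pts.append((288+j+(165-w[j])/(w[j+1]-w[j]),r))
L=np.array([ray(p,s,u,v,100)[:2] for u,v in pts]);
f=np.polyfit(L[:,1],L[:,0],1);res=L[:,0]-np.polyval(f,L[:,1])
k=np.abs(res)<1.2;f=np.polyfit(L[k,1],L[k,0],1);print(len(pts),k.sum(),'arm dx/dy',f[0],'angle for stage yaw -.08:',np.arctan(f[0])-.08, 'edge x at y=-321',np.polyval(f,-321))
E
```

```text
80 59 arm dx/dy 0.15863234614204194 angle for stage yaw -.08: 0.0773214625421677 edge x at y=-321 504.405501459771
```

The estimates give 0.06–0.08 rad: under 0.10, but above the expected 0.03. One firmer push to see whether it yields.

```bash
python3 -m crank '[{"offset":[0.01,0.001,-0.03],"spin":0},{"offset":[0.02,0.001,-0.06],"spin":0},{"offset":[0.022,0.001,-0.09],"spin":0},{"offset":[0.022,0.001,-0.12],"spin":0},{"offset":[0.022,0.001,-0.15],"spin":0},{"offset":[0.022,0.001,-0.175],"spin":0},{"offset":[0.022,0.001,-0.181],"spin":0},{"offset":[0.022,0.001,-0.181],"spin":0}]' 0 20
python3 -m crank '[{"offset":[0.004,0,0],"spin":0},{"offset":[0.008,-0.001,0],"spin":0},{"offset":[0.012,-0.001,0],"spin":0},{"offset":[0.015,-0.001,0],"spin":0},{"offset":[0.017,-0.001,0],"spin":0},{"offset":[0.019,-0.001,0],"spin":0},{"offset":[0.021,-0.001,0],"spin":0},{"offset":[0.023,-0.001,0],"spin":0}]'
```

```text
clock: 30.62
eef_pos: [472.4, -320.4, 111.8]
eef_rot: [-3.126, -0.003, 1.482]
wrist_force: [-0.1, -0.5, 0.2]
finger_gap: 0.3
clock: 31.28
eef_pos: [492.6, -322.2, 112.3]
eef_rot: [-3.119, -0.002, 1.481]
wrist_force: [-36.9, -1.6, 18.3]
finger_gap: 0.5
```

It only gave about 1 mm at 37 N, so the gate is at its stop. Backing off, a last check of the bottle and bystanders, then handing in.

```bash
python3 -m crank '[{"offset":[-0.01,0,0],"spin":0},{"offset":[-0.03,0,0],"spin":0},{"offset":[-0.04,0,0.03],"spin":0},{"offset":[-0.04,0,0.06],"spin":0},{"offset":[-0.04,0,0.1],"spin":0},{"offset":[-0.04,0,0.14],"spin":0},{"offset":[-0.04,0,0.18],"spin":0},{"offset":[-0.04,0,0.18],"spin":0}]'
python3 - <<'E'
from h import *
s=manip.read_state();p=manip.camera('wrist');print(s['eef_pos'],s['clock'])
g=cv2.cvtColor(p['pixels'],cv2.COLOR_RGB2GRAY).astype(float);pts=[]
for r in range(66,146):
    w=g[r,284:314];i=w.argmin();j=next((k for k in range(i,len(w)-1) if w[k]<165<=w[k+1]),None)
    if j is not None: pts.append((284+j+(165-w[j])/(w[j+1]-w[j]),r))
L=np.array([ray(p,s,u,v,100)[:2] for u,v in pts]);f=np.polyfit(L[:,1],L[:,0],1)
for _ in range(3):
    k=np.abs(L[:,0]-np.polyval(f,L[:,1]))<2;f=np.polyfit(L[k,1],L[k,0],1)
print('gate',np.arctan(f[0])-.08,k.sum())
x,y=np.round(proj(p,s,[513,-321,140])).astype(int);b=p['pixels'][y-25:y+25,x-25:x+25].max(2)<40
n,l,st,ce=cv2.connectedComponentsWithStats(b.astype(np.uint8));i=1+st[1:,4].argmax();print('knob',ray(p,s,*(ce[i]+[x-25,y-25]),131).round(1))
for c in('scene','side'):
    q=manip.camera(c);t=proj(q,0,[559,-250,120])
    for m in manip.masks_of(q,'bottle')[:5]:
        v,u=np.nonzero(m['mask'])
        if len(u)<900 and abs(u.mean()-t[0])<12 and abs(v.mean()-t[1])<45:
            uu=np.nonzero(sil(q,np.array([559,-250,56.]),[0,0,1])>.5);
            for r in range(v.min(),v.min()+25,6):
                k=u[v==r];kk=uu[1][uu[0]==r];print(c,r,k.min(),k.max(),'|',(kk.min(),kk.max()) if len(kk) else None)
    for nme in('duster','pedestal','foam'):
        print(c,nme,[np.round(d['location']).tolist() for d in manip.search_frame(q,nme)[:1]])
E
```

```text
clock: 31.95
eef_pos: [453.9, -323.1, 300.9]
eef_rot: [-3.13, 0.005, 1.481]
wrist_force: [0.5, -0.1, 0.0]
finger_gap: 0.4
[ 453.94341941 -323.14390805  300.88558058] 31.95
gate 0.07175071738160922 56
knob [ 510.9 -325.4  131. ]
scene 126 159 160 | (np.int64(158), np.int64(162))
scene 132 155 165 | (np.int64(155), np.int64(165))
scene 138 156 167 | (np.int64(156), np.int64(167))
scene 144 156 170 | (np.int64(154), np.int64(170))
scene 150 162 171 | (np.int64(156), np.int64(171))
scene duster [[499.0, 257.0, 172.0]]
scene pedestal [[734.0, -35.0, 57.0]]
scene foam [[773.0, -167.0, 68.0]]
side 124 281 286 | (np.int64(280), np.int64(287))
side 130 280 287 | (np.int64(279), np.int64(286))
side 136 277 288 | (np.int64(277), np.int64(288))
side 142 279 288 | (np.int64(276), np.int64(288))
side 148 278 286 | (np.int64(276), np.int64(287))
side duster [[398.0, 58.0, 100.0]]
side pedestal [[721.0, -32.0, 57.0]]
side foam [[751.0, -194.0, 55.0]]
```

```bash
python3 -c "
from cell import manip
print(manip.sign_off())"
```

```text
the job is handed in; nothing more can be done
None
```

The bottle is standing upright in the vee with the gate closed on it, and I handed the job in at about 32 s of the 72 s allowed. I don't know the verdict, as signing off reports none.

I pinched the knob and swung the gate open to about 1.3 rad. Then I lifted the bottle by its cap, out along the carton's tilt. It stayed tilted in the grip, so I pushed it into the vee until the jaws turned it upright. I set it down, released it, swung the gate shut and backed the arm clear.

**Last checks:**
- **Bottle:** its outline matches an upright bottle at the nest to within 1–3 pixels in both fixed cameras.
- **Gate:** it is against a hard stop; a 37 N push on the knob moved it only about 1 mm. The pictures give an angle of 0.05–0.07 rad. That is under the 0.10 limit but more than the expected 0.03, so it is either measurement error or a bottle sitting 1–2 mm short of fully seated.
- **Robot:** it touches nothing and the wrist force is about zero.
- **Bystanders:** the side camera still finds the duster at its starting position. The scene camera reported "duster" at the carton instead, which I took as a false detection. The pedestal and foam were found standing clear of the arm's path, but I had not logged their start positions. I did not re-measure the driver, caliper, case or the other samples at the end.

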